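# Put the green glass away in its tilt-out bin

### The job

Raise the lid of the wooden glass case until it stands upright and let go of it to check that it stays up by itself, then take out the green glass slab. Tip the green bin well forward, set the slab down into it without dropping it from a height, and push the bin fully home until it clicks. Leave the case's lid standing open, the other two bins shut, the other slabs in the case and everything else on the bench where it is.

Things in the scene. Friction and masses are not known exactly. Their poses are not given: they have to be found in the camera images.
- rack: Fixed 2 mm plate under three tilt-out bins, left or right on the bench. Origin: middle of its front edge; x runs from the bins' fronts to their backs, y along the row. On it, at y = -114, 0, 114 mm, in any order of colour, stand grey housings 110 deep, 108 wide, 134 mm high above the bench, roofed, fronts in the plane x = 0, a swatch of the bin's colour on each roof.
- bin_green (a joint): Tilt-out bin, green plastic. Joint 0 = fully home and clicked; grows as its top tips forward (towards the rack's front, -x of the rack), to its stop at 0.75 rad. Ball catch: a pull of 3 to 6 N at the tab frees it; a like push over the last 0.2 rad clicks it home, and one that stops short of about 0.09 rad lets it spring back to about 0.18. Beyond that it stays at any angle where it is left.
- bin_green_tab (a point): Grip point on the green bin's white pull tab, which stands out level from the top of the front: 12 wide (y), 14 high, 45 mm long. Middle of its width and height, 28 mm out from the front panel, 17 mm from its free end; at (-34, 0, 98) mm from the pivot in bin axes. Axes turn with the bin. Can be pinched across y from above; turns in the grip as the bin tips.
- bin_green_pivot (a point): The green bin's pivot axis (along y), middle of its lower front edge, 14 mm above the bench, 6 mm behind the housing's front plane. Axes turn with the bin, the rack's at joint 0. In bin axes: front panel x = -6 to 0, 108 high, 98 mm wide; back wall x = 71 to 75, back and sides 4 thick, 83 mm high; open on top.
- bin_green_floor (a point): Middle of the green bin's inner floor, 36 mm behind and 4 mm above the pivot in bin axes; inside it is 71 mm deep (x) and 90 mm wide (y). Axes turn with the bin.
- bin_amber (a joint): Tilt-out bin, amber/orange plastic. Joint 0 = fully home and clicked; grows as its top tips forward (towards the rack's front, -x of the rack), to its stop at 0.75 rad. Same build as the green bin; to be left shut.
- bin_blue (a joint): Tilt-out bin, blue plastic. Joint 0 = fully home and clicked; grows as its top tips forward (towards the rack's front, -x of the rack), to its stop at 0.75 rad. Same build as the green bin; to be left shut.
- glass_case: Fixed wooden case, 140 mm (x) x 166 mm (y), walls 45 mm high and 6 mm thick, floor 6 mm. Origin: on the bench under the hinge line, middle of its back face; x points to the back, so the case spans x = -140 to 0 mm and y = -83 to 83 mm. It may stand left or right of the rack.
- case_lid (a joint): Lid of the case, hinged along its back top edge. 0 = shut; grows as its front edge rises; stop at 1.9 rad (leaning a little back); starts shut or a little ajar. Stiff friction hinge (0.36 N m, 2 to 4 N at the tab): it keeps the angle at which it is let go.
- lid_tab (a point): Grip point on the brass tab that stands out forward from the middle of the lid's front edge, in the lid's plane: 14 mm wide (y), 12 mm thick, standing 51 mm out. The point is 36 mm out from the lid's edge, 178 mm from the hinge. Axes turn with the lid. Can be pinched across y from above, and turns in the grip as the lid rises.
- lid_hinge (a point): Middle of the lid's hinge axis (along y), 46 mm above the bench; axes turn with the lid, whose underside is at z = 0 and which reaches x = -142 mm; lid 8 mm thick, 168 mm wide. lid_tab is at (-178, 0, 4) mm from here in these axes.
- slab_green_mid (a point): Centre of the green glass slab, 26 (x) x 34 (y) x 22 (z) mm, about 50 g, lying flat on the case floor; axes along its edges. The three slabs lie in a row along the case's y, 50 mm apart, about 80 mm in front of the hinge line, in any order.
- slab_amber_mid (a point): Centre of the amber glass slab, 26 (x) x 34 (y) x 22 (z) mm, about 50 g, lying flat on the case floor; axes along its edges. The three slabs lie in a row along the case's y, 50 mm apart, about 80 mm in front of the hinge line, in any order.
- slab_blue_mid (a point): Centre of the blue glass slab, 26 (x) x 34 (y) x 22 (z) mm, about 50 g, lying flat on the case floor; axes along its edges. The three slabs lie in a row along the case's y, 50 mm apart, about 80 mm in front of the hinge line, in any order.
- mug_mid (a point): Bystander, leave alone: white mug, 76 mm wide, 90 mm high, standing in front of the bin rack (its middle 190 to 220 mm in front of the housings). Point: its middle.
- flux_mid (a point): Bystander, leave alone: amber flux bottle, 40 mm wide, 110 mm high, close beside the glass case on its -y side. Point: its middle.
- patina_mid (a point): Bystander, leave alone: white jar with red cap, 40 mm wide, 60 mm high, close beside the glass case on its +y side. Point: its middle.
- brush_mid (a point): Bystander, leave alone: brush 160 mm long lying in front of the case. Point: its middle.
- tin_mid (a point): Bystander, leave alone: small steel tin, 48 mm wide, 30 mm high, standing on the roof of the amber bin's housing, towards the back. Point: its middle.
- fid_block_mid (a point): Bystander, leave alone: pale wooden block 50 x 90 x 30 mm on the left of the bench. Point: its middle.
- weight_mid (a point): Bystander, leave alone: brass weight 56 mm wide, 50 mm high on the right of the bench. Point: its middle.
Not all that is in view belongs to the job. What is shaped like the part that bears bin_green but yellow is not meant.

How it is judged:
On the way, in this order (a step that is already met when the one before it is completed fails the run):
1. the lid stands up by itself, nearly upright (at least 1.15 rad open), still and not touched by the fingers (value of joint case_lid above 1.15 rad and contact force between the fingers and glass_case below 0.1 N and velocity of joint case_lid between -0.05 and 0.05 rad/s), for 0.4 s.
2. the green slab lies in the green bin, let go, while the bin is tipped forward (more than 0.35 rad) (x of slab_green_mid in the frame of bin_green_floor between -0.04 and 0.04 m and y of slab_green_mid in the frame of bin_green_floor between -0.05 and 0.05 m and z of slab_green_mid in the frame of bin_green_floor between 0 and 0.08 m and value of joint bin_green above 0.35 rad and contact force between the fingers and anything else below 0.1 N), for 0.2 s.
At the end, for the whole second after the job is handed in: The green slab lies in the green bin; all three bins are home and clicked (joint under 0.05 rad); the lid of the case still stands open (over 1.05 rad) by itself; the amber and blue slabs are in the case; bystanders are where they were (within 30 mm) (x of slab_green_mid in the frame of bin_green_floor between -0.04 and 0.04 m and y of slab_green_mid in the frame of bin_green_floor between -0.05 and 0.05 m and z of slab_green_mid in the frame of bin_green_floor between 0 and 0.08 m and value of joint each of bin_green, bin_amber, bin_blue below 0.05 rad and value of joint case_lid above 1.05 rad and velocity of joint case_lid between -0.05 and 0.05 rad/s and contact force between the fingers and glass_case below 0.1 N and x of slab_amber_mid in the frame of glass_case between -0.14 and 0 m and y of slab_amber_mid in the frame of glass_case between -0.083 and 0.083 m and z of each of slab_amber_mid, slab_blue_mid in the frame of glass_case below 0.045 m and x of slab_blue_mid in the frame of glass_case between -0.14 and 0 m and y of slab_blue_mid in the frame of glass_case between -0.083 and 0.083 m); the robot touches nothing.
It fails at once if the green slab is dropped or thrown (faster than 1.5 m/s, a fall of over 110 mm) (linear speed of slab_green above 1.5 m/s).
It fails at once if another bin is tipped open (over 0.2 rad) (value of joint any of bin_amber, bin_blue above 0.2 rad).
It fails at once if a bystander is moved over 30 mm (distance of any of mug_mid, flux_mid, patina_mid, brush_mid, tin_mid, fid_block_mid, weight_mid from where it was at the start of the episode above 0.03 m).
It also fails if it takes over 72 s, if anything falls off the work surface, if the arm or the gripper's body presses on something with over 40 N, if the wrist force passes 120 N, or if a joint passes its speed limit or range.

### The arm

A 7-joint arm with a two-finger parallel gripper is mounted at the origin on the work surface. World frame = base frame: x ahead of the robot, y to its left, z up, the work surface at z = 0. Lengths are in m, angles in rad, forces in N, time in s.
With the tool pointing down it reaches from about 0.4 to 0.85 m from the base axis. Payload 10.4 kg.
Tool frame: the origin (TCP) lies midway between the tips of the shut fingers; the grasp point (between the pads) lies 19 mm behind it; z points along the fingers, y is the line along which they close (so a half turn about z gives the same grasp; the last joint's range is limited). The gripper opens to 87 mm and grips with 3 to 60 N. Pads are 19 mm wide; open, the fingers measure 117 mm over their backs; the gripper's body (75 mm by 190 mm) begins 51 mm behind the grasp point.
Start: joints at [-1.205, 0.332, -0.065, 1.46, 0.022, 1.35, -0.088], TCP at [0.237, 0.578, 0.223] pointing down, gripper open.
Joint ranges: [-2.6, 2.6], [-0.5, 2.12], [-1.47, 1.34], [0.16, 2.42], [-1.27, 4.41], [0.06, 2.06], [-2.6, 2.6]. Speed limits (rad/s): [2.22, 2.22, 2.79, 2.79, 3.14, 3.14, 3.14].

### API

Orientations are given as a unit quaternion [x, y, z, w].
In Python, from bench import sensors, eyes, order gives the robot as it stands.
- The arm moves only by the tool arm_command, never from a script. Its argument "steps" is a list of rows, each an object with "rot": the turn, a rotation vector about the world's x, y, z in degrees, a list of three; "slide": the shift along the world's x, y, z in m, a list of three; "grip": the opening, from 0 (shut) to 1 (fully open). A call has exactly 8 rows; each row shifts and turns the commanded pose from where the row before left it; what a row does not reach is not made up. A row lasts 1/8 s, in which the tool goes at most 62.5 mm and 10.7 degrees, less where a joint would pass 70% of its speed; a pose out of reach is approached as far as the arm can. A call with a gripper value outside its range is refused whole. The fingers move at their own pace and stop on an object; "newtons" is the grip in N (left out, the last holds). Time passes only in rows, so rows that do not move let the fingers close, or fill a call up. It gives the time, the measured TCP pose, the force, the opening and the grip force at its end, in the units of the state.
- sensors.read_state(): the state, without advancing time (a new reading comes with each control period).
- eyes.camera(name): name is "scene" or "top" or "wrist"; returns a dict with "pixels" (480x640x3 uint8, red, green, blue), "intrinsics" (3x3 intrinsics, pixels), "pose" (4x4, takes a point from camera to world coordinates). Camera axes: x right, y down, z forward; pixel columns grow to the right and rows downward; lengths in m; the calibration is good to about 2 mm. A picture is of the moment at which its call begins. There is no depth.
- order.close_job(): hands the job in; it is judged then, once.
Trained networks look in a picture, given as the dict that the camera call returned (one of the last four; its "shot" number tells which), for a name from the list of things; names that differ only in an ending like _2 or _b are one class to them, and where a whole thing is asked for, a point or a joint stands for the part that bears it (a point fixed in the world has none). Each returns a list of dicts, best first, with "conf" (0 to 1); they miss things now and then, are a little off and sometimes report something else, mostly with a low value. They report only what shows in the picture. A call takes as long as a camera call. They do not tell look-alikes from the thing itself.
- eyes.look_for(name, picture): "bbox" ([left, top, right, bottom] in pixels, round what is visible of it).
The state is a dict: "time": time; "joint_positions": joint angles; "joint_vel": joint speeds; "joint_torque": joint torques, N m; "ee_pos": TCP position; "eef_rot": TCP orientation; "ft_force": force on the tool from outside, world axes, zero at the start; "torque": the same for the moment, N m; "width": finger opening in m; "grip_force": force on a finger pad.
Only numpy, scipy, OpenCV 4.12 (cv2) and the standard library are available. Lean on these libraries where they do the work, as an engineer would, in place of code of your own. Each camera call takes 0.05 s, during which the arm holds its last target. There are 200 camera calls.

## Working session

There is one attempt and no reset: what is moved stays moved. The work goes in short steps, Python scripts to look and compute and a tool call to move; the robot and the scene stay as the last step left them, time stands still between calls to the robot, and variables do not carry over. Pictures are saved under pics/ and viewed, at most 10 in all, crops included, and the job is handed in when it is done.

Besides the shell and the picture viewer there is one more tool, called after "Call:" as a command line: name --argument value ..., lists and objects as JSON in quotes. arm_command: Moves the arm, as the interface text tells. Its arguments: {"type":"object","properties":{"steps":{"type":"array","items":{"type":"object","properties":{"rot":{"type":"array","items":{"type":"number"}},"slide":{"type":"array","items":{"type":"number"}},"grip":{"type":"number"}}}},"newtons":{"type":"number"}},"required":["steps"]}

```bash
mkdir -p pics; ls; python3 - <<'E'
from bench import sensors, eyes, order
import cv2,numpy as np
s=sensors.read_state(); print(s['time'],s['ee_pos'],s['eef_rot'],s['width'])
for c in ['scene','top']:
    p=eyes.camera(c); cv2.imwrite(f'pics/{c}0.png',p['pixels'][:,:,::-1])
    print(c,p['intrinsics'].tolist(),np.round(p['pose'],3).tolist())
    for n in ['rack','bin_green','bin_amber','bin_blue','bin_green_tab','glass_case','lid_tab','mug_mid','flux_mid','patina_mid','brush_mid','tin_mid','slab_green_mid']:
        print(n,[(np.round(d['bbox']).tolist(),round(d['conf'],2)) for d in eyes.look_for(n,p)][:3])
E
```

```text
pics
0.0 [0.23680165 0.57799307 0.22176236] [ 1.93185605e-01  9.81161975e-01 -6.99632451e-04 -1.08095679e-04] 0.08709246710947105
scene [[599.8887973184476, 0.0, 320.6020129009034], [0.0, 599.8887973184476, 241.93131559151283], [0.0, 0.0, 1.0]] [[0.351, 0.647, -0.677, 1.517], [0.936, -0.228, 0.268, -0.391], [0.019, -0.727, -0.686, 1.151], [0.0, 0.0, 0.0, 1.0]]
rack [([346.0, 303.0, 372.0, 331.0], 0.54)]
bin_green [([432.0, 221.0, 442.0, 232.0], 0.37)]
bin_amber [([200.0, 257.0, 283.0, 326.0], 0.67)]
bin_blue [([360.0, 251.0, 368.0, 260.0], 0.57)]
bin_green_tab [([436.0, 222.0, 444.0, 230.0], 0.61), ([348.0, 306.0, 372.0, 332.0], 0.23)]
glass_case [([200.0, 253.0, 287.0, 342.0], 0.98), ([173.0, 286.0, 196.0, 324.0], 0.69)]
lid_tab [([202.0, 254.0, 285.0, 326.0], 0.98)]
mug_mid [([340.0, 204.0, 371.0, 247.0], 0.96)]
flux_mid [([290.0, 286.0, 305.0, 315.0], 0.71), ([175.0, 286.0, 193.0, 324.0], 0.7)]
patina_mid [([290.0, 288.0, 308.0, 315.0], 0.68), ([437.0, 223.0, 442.0, 231.0], 0.27)]
brush_mid [([192.0, 248.0, 251.0, 275.0], 0.65), ([291.0, 288.0, 304.0, 315.0], 0.64)]
tin_mid [([420
[... 594 characters left out ...]
tab [([193.0, 210.0, 232.0, 229.0], 0.83), ([193.0, 304.0, 214.0, 324.0], 0.64), ([369.0, 197.0, 431.0, 261.0], 0.51)]
glass_case [([275.0, 196.0, 309.0, 214.0], 0.72), ([370.0, 196.0, 430.0, 262.0], 0.69)]
lid_tab [([373.0, 196.0, 432.0, 256.0], 0.94), ([194.0, 208.0, 230.0, 226.0], 0.34)]
mug_mid [([256.0, 268.0, 289.0, 300.0], 0.8)]
flux_mid [([438.0, 224.0, 454.0, 237.0], 0.52), ([376.0, 275.0, 432.0, 293.0], 0.35)]
patina_mid [([350.0, 199.0, 362.0, 217.0], 0.69), ([373.0, 196.0, 429.0, 262.0], 0.63)]
brush_mid [([374.0, 273.0, 432.0, 292.0], 0.91)]
tin_mid [([233.0, 172.0, 254.0, 190.0], 0.71), ([348.0, 202.0, 363.0, 220.0], 0.6), ([369.0, 198.0, 433.0, 262.0], 0.24)]
slab_green_mid []
```

```bash
python3 - <<'E'
import cv2
a=cv2.imread('pics/top0.png')[150:340,150:470]; cv2.imwrite('pics/t1.png',cv2.resize(a,(800,475),interpolation=cv2.INTER_CUBIC))
a=cv2.imread('pics/scene0.png')[170:370,160:480]; cv2.imwrite('pics/s1.png',cv2.resize(a,(800,500),interpolation=cv2.INTER_CUBIC))
E
```

```text
(no output)
```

View pics/t1.png

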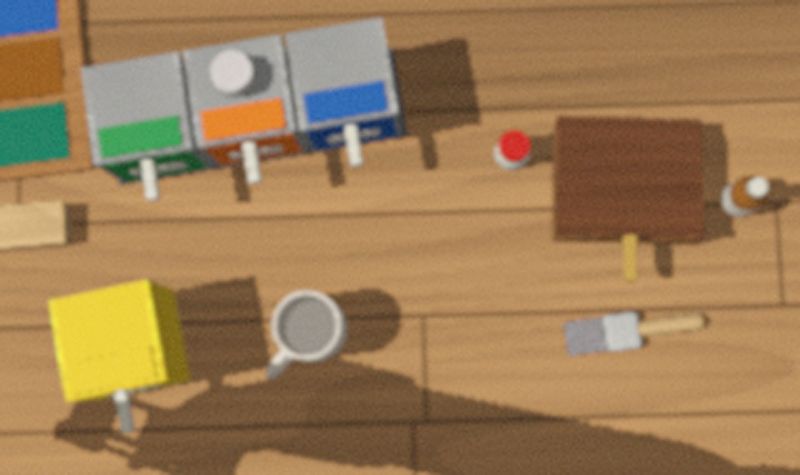

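View pics/s1.png

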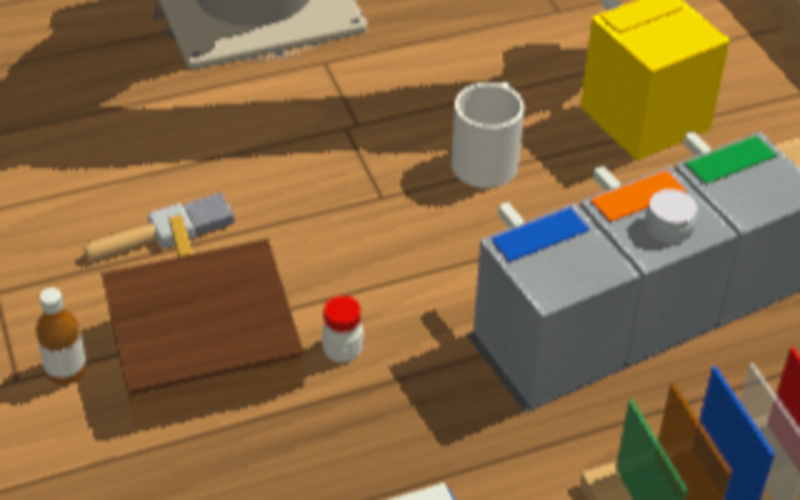

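The look-alikes are the green-swatched housing at the left end of the rack (top pixel ~(206,209), swatch ~(206,204)) and the yellow bin at ~(198,287). The green one fits: it stands in the row of three and has a white tab. The yellow one is not meant. The red-brown lid is at top ~(402,222), with its brass tab at ~(402,252).

```bash
cat > h.py <<'E'
from bench import sensors, eyes, order
import cv2,numpy as np
def ray(p,uv):
    d=np.linalg.solve(p['intrinsics'],[uv[0],uv[1],1]); return p['pose'][:3,3],p['pose'][:3,:3]@d
def onz(p,uv,z):
    o,d=ray(p,uv); return o+d*(z-o[2])/d[2]
def tri(a,b):
    A=[];B=[]
    for p,uv in (a,b):
        o,d=ray(p,uv); d=d/np.linalg.norm(d); M=np.eye(3)-np.outer(d,d); A.append(M);B.append(M@o)
    return np.linalg.lstsq(np.vstack(A),np.hstack(B),rcond=None)[0]
def proj(p,X):
    c=p['pose'][:3,:3].T@(np.array(X)-p['pose'][:3,3]); q=p['intrinsics']@c; return q[:2]/q[2]
E
cat > m.py <<'E'
from h import *
np.set_printoptions(precision=4,suppress=True)
T=eyes.camera('top');S=eyes.camera('scene')
t=lambda u,v:(150+u/2.5,150+v/2.5); s=lambda u,v:(160+u/2.5,170+v/2.5)
for n,a,b in [('fl +y',(555,240),(268,240)),('fr -y',(702,241),(103,273)),('br -y',(702,122),(128,378)),('bl +y',(558,117),(300,348)),('tabtip',(630,279),(180,216)),('tabroot',(629,236),(186,250))]:
    print(n,tri((T,t(*a)),(S,s(*b))), onz(T,t(*a),.054))
for n,a in [('G bl',(82,68)),('G fl',(93,165)),('G/A back',(183,52)),('G/A fr',(190,150)),('B br',(383,18)),('B fr',(400,122))]: print(n,onz(T,t(*a),.134))
for n,a in [('gtab tip',(151,198)),('gtab root',(147,160))]: print(n,onz(T,t(*a),.119))
print('mug',onz(T,t(308,322),.09),'jar',onz(T,t(515,146),.06),'flux',onz(T,t(757,188),.11),'brush',onz(T,t(568,335),.01),onz(T,t(703,320),.01), 'yellow top',onz(T,t(150,280),.134),onz(T,t(50,300),.134))
E
python3 m.py
```

```text
fl +y [ 0.4796 -0.1268  0.0618] [ 0.48   -0.1294  0.054 ]
fr -y [ 0.4726 -0.2932  0.0655] [ 0.4736 -0.2969  0.054 ]
br -y [ 0.6102 -0.3008  0.0653] [ 0.6121 -0.3052  0.054 ]
bl +y [ 0.6229 -0.1378  0.0572] [ 0.6233 -0.1391  0.054 ]
tabtip [ 0.4316 -0.2059  0.0775] [ 0.4327 -0.2127  0.054 ]
tabroot [ 0.4796 -0.2098  0.076 ] [ 0.482  -0.2141  0.054 ]
G bl [0.6779 0.3913 0.134 ]
G fl [0.5687 0.3783 0.134 ]
G/A back [0.6924 0.2795 0.134 ]
G/A fr [0.582  0.2721 0.134 ]
B br [0.7239 0.0575 0.134 ]
B fr [0.6058 0.0418 0.134 ]
gtab tip [0.5326 0.3183 0.119 ]
gtab root [0.5753 0.3228 0.119 ]
mug [0.3929 0.1509 0.09  ] jar [ 0.5896 -0.0876  0.06  ] flux [ 0.5241 -0.349   0.11  ] brush [ 0.3732 -0.1438  0.01  ] [ 0.3858 -0.3019  0.01  ] yellow top [0.4408 0.3158 0.134 ] [0.4225 0.4236 0.134 ]
```

Top view: blue, amber and green housings, with the green at the left end (top px ~(206,205)). The lid looks nearly shut, with its tab pointing at the robot. I'll move over the case, then look with the wrist camera.

Call:
arm_command --steps '[{"slide": [0.032, -0.046, 0.01], "rot": [0, 0, 3]}, {"slide": [0.032, -0.046, 0.01], "rot": [0, 0, 3]}, {"slide": [0.032, -0.046, 0], "rot": [0, 0, 3]}, {"slide": [0.032, -0.046, 0], "rot": [0, 0, 3]}, {"slide": [0.032, -0.046, 0], "rot": [0, 0, 3]}, {"slide": [0.032, -0.046, 0], "rot": [0, 0, 3]}, {"slide": [0, -0.06, 0]}, {"slide": [0, -0.06, 0]}]'

```text
schema error: expected keys rot, slide, grip
```

Call:
arm_command --steps '[{"slide": [0, -0.06, 0], "grip": 0.5}, {"slide": [0, -0.06, 0], "grip": 0.5}, {"slide": [0, -0.06, 0]}, {"slide": [0, -0.06, 0]}, {"slide": [0, -0.06, 0]}, {"slide": [0, -0.06, -0.01]}, {"slide": [0, -0.03, -0.02]}, {"slide": [0, 0, 0]}]'

```text
schema error: expected keys rot, slide, grip
```

```bash
python3 - <<'E'
from h import *
s=sensors.read_state(); print(s['time'],s['ee_pos'],s['eef_rot'],s['width'],s['joint_positions'])
p=eyes.camera('wrist'); cv2.imwrite('pics/w1.png',p['pixels'][:,:,::-1]); np.savez('w1',i=p['intrinsics'],p=p['pose'])
print(np.round(p['pose'],3),p['intrinsics'][0]); print(eyes.look_for('lid_tab',p)[:2])
np.savez('ts', **{k+n:eyes.camera(n)[m] for n in ('top','scene') for k,m in (('i','intrinsics'),('p','pose'))})
E
```

```text
1.5 [0.23692093 0.57837485 0.22259052] [ 1.93187708e-01  9.81161815e-01  4.90287863e-05 -2.93425127e-06] 0.08680471569927373 [-1.20456392  0.33218145 -0.06472297  1.46009299  0.02160161  1.34991688
 -0.08851281]
[[ 0.379  0.887  0.265  0.163]
 [ 0.925 -0.363 -0.108  0.607]
 [ 0.001  0.286 -0.958  0.384]
 [ 0.     0.     0.     1.   ]] [367.53006854   0.         317.59254737]
[]
```

View pics/w1.png

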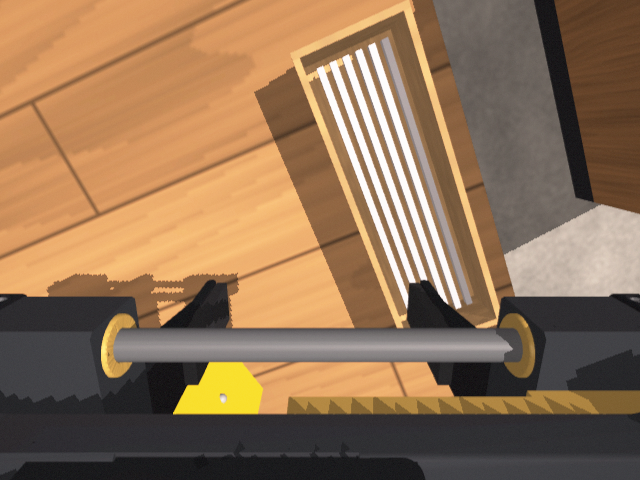

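All three keys are needed in every row. This wrist picture shows only the start area (fingers at y≈290–400 px, a rack of rods at (390,160)).

Call:
arm_command --steps '[{"slide": [0.032, -0.046, 0.01], "rot": [0, 0, 3], "grip": 0.5}, {"slide": [0.032, -0.046, 0.01], "rot": [0, 0, 3], "grip": 0.5}, {"slide": [0.032, -0.046, 0], "rot": [0, 0, 3], "grip": 0.5}, {"slide": [0.032, -0.046, 0], "rot": [0, 0, 3], "grip": 0.5}, {"slide": [0.032, -0.046, 0], "rot": [0, 0, 3], "grip": 0.5}, {"slide": [0.032, -0.046, 0], "rot": [0, 0, 3], "grip": 0.5}, {"slide": [0, -0.06, 0], "rot": [0, 0, 0], "grip": 0.5}, {"slide": [0, -0.06, 0], "rot": [0, 0, 0], "grip": 0.5}]'

```text
time: 2.8
ee_pos: [0.429, 0.1804, 0.2426]
eef_rot: [0.038, 0.999, 0.0, 0.0]
ft_force: [1.4, 0.2, 0.3]
width: 0.0437
grip_force: 0.0
```

Call:
arm_command --steps '[{"slide": [0, -0.06, 0], "rot": [0, 0, 0], "grip": 0.5}, {"slide": [0, -0.06, 0], "rot": [0, 0, 0], "grip": 0.5}, {"slide": [0, -0.06, 0], "rot": [0, 0, 0], "grip": 0.5}, {"slide": [0, -0.06, 0], "rot": [0, 0, 0], "grip": 0.5}, {"slide": [0, -0.06, 0], "rot": [0, 0, 0], "grip": 0.5}, {"slide": [0, -0.06, -0.01], "rot": [0, 0, 0], "grip": 0.5}, {"slide": [0, -0.03, -0.02], "rot": [0, 0, 0], "grip": 0.5}, {"slide": [0, 0, 0], "rot": [0, 0, 0], "grip": 0.5}]'

```text
time: 3.8
ee_pos: [0.4276, -0.2096, 0.2116]
eef_rot: [0.039, 0.999, -0.0, -0.001]
ft_force: [0.0, 1.0, 0.4]
width: 0.0435
grip_force: 0.0
```

```bash
python3 - <<'E'
from h import *
s=sensors.read_state(); print(s['time'],s['ee_pos'],s['eef_rot'],s['width'])
p=eyes.camera('wrist'); cv2.imwrite('pics/w2.png',p['pixels'][:,:,::-1]); np.savez('w2',intrinsics=p['intrinsics'],pose=p['pose'])
print(eyes.look_for('lid_tab',p)[:2])
E
```

```text
3.8 [ 0.42763335 -0.20959903  0.21160964] [ 3.94271954e-02  9.99221950e-01 -1.53618409e-04 -9.83090466e-04] 0.04346051655668932
[{'bbox': [231.4, 225.0, 417.2, 396.5], 'conf': 0.9}]
```

View pics/w2.png

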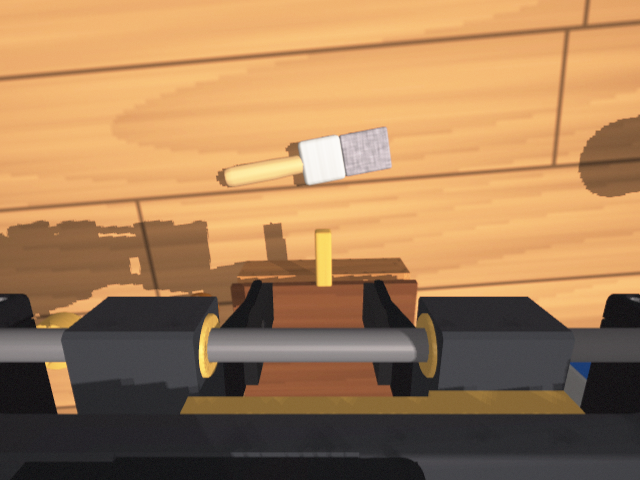

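The tab (tip (323,230), root (324,285)) lies between the fingers' line. The case front shows below the lid edge, so the lid is a little ajar. I'll triangulate with the top view.

```bash
python3 - <<'E'
from h import *
np.set_printoptions(precision=4,suppress=True)
T=eyes.camera('top');z=np.load('w2.npz');W={k:z[k] for k in z}
t=lambda u,v:(150+u/2.5,150+v/2.5)
for n,a,b in [('tip',(630,279),(323,230)),('root',(629,236),(324,286)),('fl +y',(555,240),(417,284)),('fr -y',(702,241),(232,285))]:
    print(n,tri((T,t(*a)),(W,b)),[onz(W,b,h) for h in (.054,.065,.075)])
print(W['pose'])
E
```

```text
tip [ 0.4294 -0.2075  0.0753] [array([ 0.4334, -0.2058,  0.054 ]), array([ 0.4305, -0.2057,  0.065 ]), array([ 0.4278, -0.2057,  0.075 ])]
root [ 0.4789 -0.2096  0.0758] [array([ 0.4878, -0.2089,  0.054 ]), array([ 0.483 , -0.2087,  0.065 ]), array([ 0.4787, -0.2086,  0.075 ])]
fl +y [ 0.4779 -0.128   0.0833] [array([ 0.4927, -0.1217,  0.054 ]), array([ 0.4877, -0.1245,  0.065 ]), array([ 0.4832, -0.1271,  0.075 ])]
fr -y [ 0.4718 -0.2912  0.0733] [array([ 0.48 , -0.295,  0.054]), array([ 0.4754, -0.2919,  0.065 ]), array([ 0.4713, -0.2891,  0.075 ])]
[[ 0.0787  0.9556  0.2839  0.3487]
 [ 0.9969 -0.0756 -0.0219 -0.2041]
 [ 0.0006  0.2847 -0.9586  0.3734]
 [ 0.      0.      0.      1.    ]]
```

Call:
arm_command --steps '[{"slide": [0.005, 0.001, -0.03], "rot": [0, 0, 1], "grip": 0.5}, {"slide": [0.005, 0.001, -0.03], "rot": [0, 0, 0], "grip": 0.5}, {"slide": [0.006, 0, -0.03], "rot": [0, 0, 0], "grip": 0.5}, {"slide": [0, 0, -0.03], "rot": [0, 0, 0], "grip": 0.5}, {"slide": [0, 0, -0.03], "rot": [0, 0, 0], "grip": 0.5}, {"slide": [0, 0, -0.004], "rot": [0, 0, 0], "grip": 0.5}, {"slide": [0, 0, 0], "rot": [0, 0, 0], "grip": 0}, {"slide": [0, 0, 0], "rot": [0, 0, 0], "grip": 0}]' --newtons 25

```text
time: 4.95
ee_pos: [0.4459, -0.2055, 0.0599]
eef_rot: [0.028, 1.0, 0.0, 0.001]
ft_force: [-0.2, -0.9, 0.1]
width: 0.0308
grip_force: 0.0
```

Call:
arm_command --steps '[{"slide": [0, 0, 0], "rot": [0, 0, 0], "grip": 0}, {"slide": [0, 0, 0], "rot": [0, 0, 0], "grip": 0}, {"slide": [0, 0, 0], "rot": [0, 0, 0], "grip": 0}, {"slide": [0, 0, 0], "rot": [0, 0, 0], "grip": 0}, {"slide": [0, 0, 0], "rot": [0, 0, 0], "grip": 0}, {"slide": [0, 0, 0], "rot": [0, 0, 0], "grip": 0}, {"slide": [0, 0, 0], "rot": [0, 0, 0], "grip": 0}, {"slide": [0, 0, 0], "rot": [0, 0, 0], "grip": 0}]' --newtons 25

```text
time: 5.95
ee_pos: [0.4453, -0.2071, 0.0592]
eef_rot: [0.029, 1.0, -0.001, 0.001]
ft_force: [-0.4, -5.2, 1.4]
width: 0.0135
grip_force: 25.0
```

```bash
python3 - <<'E'
import numpy as np
# arc from th0=.15 to 1.8; tab (-178,4) in lid axes, case yaw -3.6deg
yaw=-.063
def P(t): 
    d=-(.178*np.cos(t)+.004*np.sin(t)); z=.046+.178*np.sin(t)-.004*np.cos(t)+.008*0
    z=.046+.178*np.sin(t)+.004*np.cos(t); d=-.178*np.cos(t)+.004*np.sin(t)
    return np.array([d*np.cos(yaw),d*np.sin(yaw),z])
ts=np.linspace(.15,1.83,17); A=np.array([P(t) for t in ts]); print(np.round(np.diff(A,axis=0),4)); print(A[0],A[-1])
E
```

```text
[[ 0.0042 -0.0003  0.0182]
 [ 0.006  -0.0004  0.0177]
 [ 0.0079 -0.0005  0.0169]
 [ 0.0096 -0.0006  0.016 ]
 [ 0.0112 -0.0007  0.0149]
 [ 0.0127 -0.0008  0.0137]
 [ 0.0141 -0.0009  0.0123]
 [ 0.0153 -0.001   0.0107]
 [ 0.0163 -0.001   0.0091]
 [ 0.0172 -0.0011  0.0073]
 [ 0.0178 -0.0011  0.0054]
 [ 0.0183 -0.0012  0.0035]
 [ 0.0186 -0.0012  0.0016]
 [ 0.0186 -0.0012 -0.0004]
 [ 0.0185 -0.0012 -0.0023]
 [ 0.0182 -0.0011 -0.0042]]
[-0.17505553  0.01104311  0.07655507] [ 0.04939154 -0.00311579  0.21702856]
```

Call:
arm_command --steps '[{"slide": [0.004, -0.001, 0.018], "rot": [0, 0, 0], "grip": 0}, {"slide": [0.006, -0.001, 0.018], "rot": [0, 0, 0], "grip": 0}, {"slide": [0.008, -0.001, 0.017], "rot": [0, 0, 0], "grip": 0}, {"slide": [0.0095, -0.001, 0.016], "rot": [0, 0, 0], "grip": 0}, {"slide": [0.011, -0.001, 0.015], "rot": [0, 0, 0], "grip": 0}, {"slide": [0.0125, -0.001, 0.0135], "rot": [0, 0, 0], "grip": 0}, {"slide": [0.014, -0.001, 0.012], "rot": [0, 0, 0], "grip": 0}, {"slide": [0.015, -0.001, 0.011], "rot": [0, 0, 0], "grip": 0}]' --newtons 25

```text
time: 6.95
ee_pos: [0.5238, -0.2117, 0.179]
eef_rot: [0.028, 1.0, 0.002, -0.002]
ft_force: [-3.3, 6.1, -1.0]
width: 0.0134
grip_force: 25.0
```

Call:
arm_command --steps '[{"slide": [0.0165, -0.001, 0.009], "rot": [0, 0, 0], "grip": 0}, {"slide": [0.017, -0.001, 0.0075], "rot": [0, 0, 0], "grip": 0}, {"slide": [0.018, -0.001, 0.0055], "rot": [0, 0, 0], "grip": 0}, {"slide": [0.018, -0.001, 0.0035], "rot": [0, 0, 0], "grip": 0}, {"slide": [0.0185, -0.001, 0.0015], "rot": [0, 0, 0], "grip": 0}, {"slide": [0.0185, -0.001, -0.0005], "rot": [0, 0, 0], "grip": 0}, {"slide": [0.0185, -0.001, -0.0025], "rot": [0, 0, 0], "grip": 0}, {"slide": [0.016, -0.001, -0.0035], "rot": [0, 0, 0], "grip": 0}]'

```text
time: 7.95
ee_pos: [0.6677, -0.2198, 0.2013]
eef_rot: [0.028, 1.0, 0.001, 0.001]
ft_force: [-0.8, 4.6, 9.5]
width: 0.0138
grip_force: 25.0
```

Call:
arm_command --steps '[{"slide": [0, 0, 0], "rot": [0, 0, 0], "grip": 0.5}, {"slide": [0, 0, 0], "rot": [0, 0, 0], "grip": 0.5}, {"slide": [0, 0, 0], "rot": [0, 0, 0], "grip": 0.5}, {"slide": [0, 0, 0], "rot": [0, 0, 0], "grip": 0.5}, {"slide": [0, 0, 0.02], "rot": [0, 0, 0], "grip": 0.5}, {"slide": [0, 0, 0.04], "rot": [0, 0, 0], "grip": 0.5}, {"slide": [-0.02, 0, 0.04], "rot": [0, 0, 0], "grip": 0.5}, {"slide": [-0.06, 0, 0], "rot": [0, 0, 0], "grip": 0.5}]'

```text
time: 8.95
ee_pos: [0.5879, -0.2222, 0.304]
eef_rot: [0.028, 1.0, -0.002, 0.003]
ft_force: [-0.2, -1.2, 1.3]
width: 0.0436
grip_force: 0.0
```

Call:
arm_command --steps '[{"slide": [-0.06, 0, 0], "rot": [0, 0, 10], "grip": 0.5}, {"slide": [-0.05, 0, 0], "rot": [0, 0, 10], "grip": 0.5}, {"slide": [0, 0, 0], "rot": [0, 0, 10], "grip": 0.5}, {"slide": [0, 0, 0], "rot": [0, 0, 10], "grip": 0.5}, {"slide": [0, 0, 0], "rot": [0, 0, 10], "grip": 0.5}, {"slide": [0, 0, 0], "rot": [0, 0, 10], "grip": 0.5}, {"slide": [0, 0, 0], "rot": [0, 0, 10], "grip": 0.5}, {"slide": [0, 0, 0], "rot": [0, 0, 10], "grip": 0.5}]'

```text
time: 9.95
ee_pos: [0.4715, -0.2244, 0.2641]
eef_rot: [-0.374, 0.925, -0.002, -0.057]
ft_force: [0.1, 0.0, -0.4]
width: 0.0437
grip_force: 0.0
```

```bash
python3 - <<'E'
from h import *
s=sensors.read_state(); print(s['time'],s['ee_pos'],s['eef_rot'],s['width'],s['joint_positions'])
ims=[]
for c in ['top','scene','wrist']:
    p=eyes.camera(c); cv2.imwrite(f'pics/{c}3.png',p['pixels'][:,:,::-1]); np.savez(c+'3',intrinsics=p['intrinsics'],pose=p['pose'])
    for n in ['slab_green_mid','slab_amber_mid','slab_blue_mid','lid_tab']: print(c,n,[(d['bbox'],d['conf']) for d in eyes.look_for(n,p)[:2]])
a=cv2.imread('pics/top3.png')[170:320,340:480]; b=cv2.imread('pics/scene3.png')[190:340,160:300]
cv2.imwrite('pics/ts3.png',np.hstack([cv2.resize(a,(400,428),interpolation=2),cv2.resize(b,(400,428),interpolation=2)]))
E
```

```text
9.95 [ 0.47150527 -0.22439411  0.26411211] [-0.37442262  0.92549816 -0.00232491 -0.05705648] 0.04373340517665033 [ 0.54650952  0.16032219 -0.27121389  1.59358647  0.116932    1.48169509
  2.60084123]
top slab_green_mid [([392.8, 226.0, 402.5, 232.9], 0.55)]
top slab_amber_mid [([378.1, 217.9, 390.3, 231.4], 0.18)]
top slab_blue_mid []
top lid_tab [([372.7, 165.1, 415.1, 197.6], 0.98)]
scene slab_green_mid [([170.9, 285.8, 193.6, 322.6], 0.51)]
scene slab_amber_mid [([172.2, 285.7, 193.3, 323.4], 0.22)]
scene slab_blue_mid []
scene lid_tab [([207.0, 277.2, 283.1, 329.9], 0.93)]
wrist slab_green_mid [([286.2, 286.5, 320.1, 325.6], 0.6), ([260.8, 252.5, 298.1, 287.8], 0.56)]
wrist slab_amber_mid [([230.3, 226.3, 264.8, 264.4], 0.74)]
wrist slab_blue_mid [([284.5, 282.1, 321.7, 324.5], 0.72)]
wrist lid_tab []
```

View pics/ts3.png

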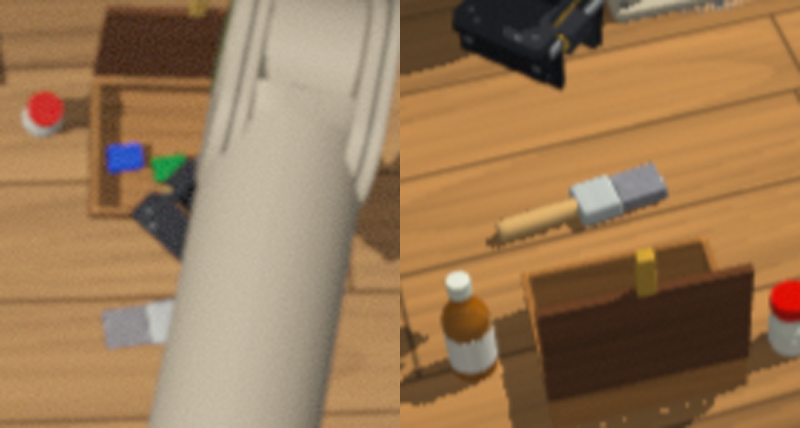

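Lid stands by itself. In the left crop the blue slab is at ~(125,157), the green is in the middle at ~(168,167), and the amber is hidden under the arm. J7 reached its limit, so I'll turn the other way.

Call:
arm_command --steps '[{"slide": [0, 0, 0.01], "rot": [0, 0, -10], "grip": 0.6}, {"slide": [0, 0, 0.01], "rot": [0, 0, -10], "grip": 0.6}, {"slide": [0, 0, 0], "rot": [0, 0, -10], "grip": 0.6}, {"slide": [0, 0, 0], "rot": [0, 0, -10], "grip": 0.6}, {"slide": [0, 0, 0], "rot": [0, 0, -10], "grip": 0.6}, {"slide": [0, 0, 0], "rot": [0, 0, -10], "grip": 0.6}, {"slide": [0, 0, 0], "rot": [0, 0, -10], "grip": 0.6}, {"slide": [0, 0, 0], "rot": [0, 0, -10], "grip": 0.6}]'

```text
time: 11.7
ee_pos: [0.4714, -0.2241, 0.2827]
eef_rot: [0.311, 0.949, 0.036, -0.045]
ft_force: [-0.7, -0.2, -0.5]
width: 0.0524
grip_force: 0.0
```

Call:
arm_command --steps '[{"slide": [0, 0, 0], "rot": [0, 0, -10], "grip": 0.6}, {"slide": [0, 0, 0], "rot": [0, 0, -10], "grip": 0.6}, {"slide": [0, 0, 0], "rot": [0, 0, -10], "grip": 0.6}, {"slide": [0, 0, 0], "rot": [0, 0, -10], "grip": 0.6}, {"slide": [0, 0, 0], "rot": [0, 0, -10], "grip": 0.6}, {"slide": [0, 0, 0], "rot": [0, 0, -5], "grip": 0.6}, {"slide": [0, 0, 0], "rot": [0, 0, 0], "grip": 0.6}, {"slide": [0, 0, 0], "rot": [0, 0, 0], "grip": 0.6}]'

```text
time: 12.7
ee_pos: [0.4714, -0.2239, 0.2827]
eef_rot: [0.711, 0.701, 0.052, -0.024]
ft_force: [-0.2, -0.2, -0.4]
width: 0.0523
grip_force: 0.0
```

```bash
python3 - <<'E'
from h import *
from scipy.spatial.transform import Rotation as R
np.set_printoptions(precision=4,suppress=True)
s=sensors.read_state(); print(s['time'],s['ee_pos'],s['eef_rot'],s['width'],s['joint_positions'])
z=np.load('wrist3.npz');W={k:z[k] for k in z}
for n,b in [('g',(279.5,270)),('b',(303,304)),('a',(247.5,245.5))]: print(n,onz(W,b,.02))
p=eyes.camera('wrist'); cv2.imwrite('pics/w4.png',p['pixels'][:,:,::-1]); np.savez('w4',intrinsics=p['intrinsics'],pose=p['pose'])
for n in ['slab_green_mid','slab_amber_mid','slab_blue_mid']: print(n,[(d['bbox'],d['conf'],onz(p,((d['bbox'][0]+d['bbox'][2])/2,(d['bbox'][1]+d['bbox'][3])/2),.02)) for d in eyes.look_for(n,p)[:2]])
hsv=cv2.cvtColor(p['pixels'],cv2.COLOR_RGB2HSV)
m=cv2.inRange(hsv,(50,100,50),(75,255,255)); n,l,st,c=cv2.connectedComponentsWithStats(m); print([(st[i].tolist(),onz(p,c[i],.024)) for i in range(1,n) if st[i][4]>80])
c=R.from_quat(s['eef_rot'])
for tilt in (0,10):
  a=-.063; ty=np.array([np.cos(a),np.sin(a),0]); tz=np.array([0,0,-1.]); t=R.from_matrix(np.c_[np.cross(ty,tz),ty,tz])
  ax=np.array([-np.sin(a),np.cos(a),0]); t=R.from_rotvec(-np.radians(tilt)*ax)*t
  print(tilt,np.degrees((t*c.inv()).as_rotvec()), 'back dir',-t.as_matrix()[:,2])
E
```

```text
12.7 [ 0.4714 -0.2239  0.2827] [ 0.7111  0.7008  0.0521 -0.0235] 0.05234512821361643 [ 0.4964  0.092  -0.0682  1.6273 -0.1091  1.4302  0.4296]
g [ 0.5305 -0.2145  0.02  ]
b [ 0.5419 -0.1664  0.02  ]
a [ 0.5344 -0.2604  0.02  ]
slab_green_mid [([436.8, 125.0, 625.3, 296.0], 0.7, array([ 0.739 , -0.2124,  0.02  ])), ([346.0, 196.9, 373.5, 229.0], 0.66, array([ 0.5314, -0.211 ,  0.02  ]))]
slab_amber_mid [([350.5, 241.5, 374.9, 274.0], 0.78, array([ 0.5352, -0.2655,  0.02  ]))]
slab_blue_mid [([358.5, 156.3, 383.2, 195.9], 0.9, array([ 0.5442, -0.1682,  0.02  ]))]
[([347, 198, 26, 32, 674], array([ 0.5309, -0.2109,  0.024 ]))]
0 [-6.0589  2.5104 -2.7693] back dir [-0. -0.  1.]
10 [-6.4276 -7.4745 -3.3019] back dir [-0.1733  0.0109  0.9848]
```

View pics/w4.png

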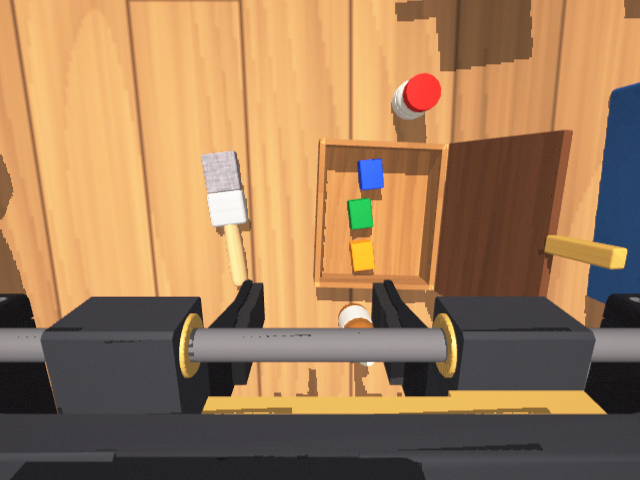

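The picture shows blue (371,174), green (360,213) and amber (362,256) in a row, and the lid standing back with its tab at (585,250). I'll measure the green slab's yaw.

```bash
python3 - <<'E'
from h import *
from scipy.spatial.transform import Rotation as R
np.set_printoptions(precision=4,suppress=True)
im=cv2.imread('pics/w4.png'); z=np.load('w4.npz');W={k:z[k] for k in z}
m=cv2.inRange(cv2.cvtColor(im,cv2.COLOR_BGR2HSV),(50,100,50),(75,255,255))
c=max(cv2.findContours(m,0,1)[0],key=cv2.contourArea)[:,0]
g=np.array([onz(W,q,.026)[:2] for q in c],np.float32)*1000
print(cv2.minAreaRect(g))
c=R.from_quat(sensors.read_state()['eef_rot'])
for y in (-3.6,0,4,8):
  a=np.radians(y); ty=np.array([np.cos(a),np.sin(a),0]); tz=np.array([0,0,-1.]); t=R.from_matrix(np.c_[np.cross(ty,tz),ty,tz])
  t=R.from_rotvec(-np.radians(8)*np.array([-np.sin(a),np.cos(a),0]))*t
  print(y,np.degrees((t*c.inv()).as_rotvec()))
E
```

```text
((530.7376708984375, -210.8935089111328), (26.850189208984375, 34.927467346191406), 6.90759801864624)
-3.6 [-6.3618 -5.4707 -3.115 ]
0 [-6.1861 -5.6672  0.4785]
4 [-5.986  -5.8811  4.4714]
8 [-5.7809 -6.0904  8.4642]
```

Call:
arm_command --steps '[{"slide": [0.02, 0.005, 0], "rot": [-2, -2, 2.5], "grip": 0.54}, {"slide": [0.02, 0.005, 0], "rot": [-2, -2, 2.5], "grip": 0.54}, {"slide": [0.0196, 0.003, 0], "rot": [-1.8, -2, 2.4], "grip": 0.54}, {"slide": [0, 0, -0.04], "rot": [0, 0, 0], "grip": 0.54}, {"slide": [0, 0, -0.05], "rot": [0, 0, 0], "grip": 0.54}, {"slide": [0, 0, -0.05], "rot": [0, 0, 0], "grip": 0.54}, {"slide": [0, 0, -0.04], "rot": [0, 0, 0], "grip": 0.54}, {"slide": [0, 0, 0], "rot": [0, 0, 0], "grip": 0.54}]'

```text
time: 13.9
ee_pos: [0.529, -0.2102, 0.1]
eef_rot: [0.662, 0.747, 0.051, 0.043]
ft_force: [0.7, 0.5, 0.3]
width: 0.0472
grip_force: 0.0
```

```bash
python3 - <<'E'
from h import *
np.set_printoptions(precision=4,suppress=True)
from scipy.spatial.transform import Rotation as R
s=sensors.read_state(); M=R.from_quat(s['eef_rot']).as_matrix(); print(s['time'],s['ee_pos'],'y',M[:,1],'z',M[:,2],s['width'],s['ft_force'])
p=eyes.camera('wrist')
m=cv2.inRange(cv2.cvtColor(p['pixels'],cv2.COLOR_RGB2HSV),(50,100,50),(75,255,255))
c=max(cv2.findContours(m,0,1)[0],key=cv2.contourArea)[:,0]
g=np.array([onz(p,q,.028)[:2] for q in c],np.float32)*1000
print(cv2.minAreaRect(g))
E
```

```text
13.9 [ 0.529  -0.2102  0.1   ] y [0.9839 0.1187 0.1337] z [ 0.1323  0.0195 -0.991 ] 0.047237309204618945 [0.6565 0.5003 0.3088]
((530.8590087890625, -209.39849853515625), (25.320796966552734, 37.70931625366211), 7.258923053741455)
```

Call:
arm_command --steps '[{"slide": [0.002, 0, -0.03], "rot": [0, 0, 0], "grip": 0.54}, {"slide": [0, 0, -0.03], "rot": [0, 0, 0], "grip": 0.54}, {"slide": [0, 0, -0.015], "rot": [0, 0, 0], "grip": 0.54}, {"slide": [0, 0, -0.01], "rot": [0, 0, 0], "grip": 0.54}, {"slide": [0, 0, 0], "rot": [0, 0, 0], "grip": 0.54}, {"slide": [0, 0, 0], "rot": [0, 0, 0], "grip": 0.1}, {"slide": [0, 0, 0], "rot": [0, 0, 0], "grip": 0.1}, {"slide": [0, 0, 0], "rot": [0, 0, 0], "grip": 0.1}]' --newtons 20

```text
time: 14.95
ee_pos: [0.5333, -0.2111, 0.0183]
eef_rot: [0.662, 0.746, 0.052, 0.046]
ft_force: [-0.2, 0.4, 2.4]
width: 0.0263
grip_force: 19.8
```

Call:
arm_command --steps '[{"slide": [0, 0, 0], "rot": [0, 0, 0], "grip": 0.1}, {"slide": [0, 0, 0], "rot": [0, 0, 0], "grip": 0.1}, {"slide": [0, 0, 0.01], "rot": [0, 0, 0], "grip": 0.1}, {"slide": [0, 0, 0.02], "rot": [0, 0, 0], "grip": 0.1}, {"slide": [0, 0, 0.03], "rot": [0, 0, 0], "grip": 0.1}, {"slide": [0, 0, 0.03], "rot": [0, 0, 0], "grip": 0.1}, {"slide": [0, 0, 0.03], "rot": [0, 0, 0], "grip": 0.1}, {"slide": [0, 0, 0.02], "rot": [0, 0, 0], "grip": 0.1}]'

```text
time: 15.95
ee_pos: [0.5333, -0.211, 0.1597]
eef_rot: [0.662, 0.746, 0.053, 0.047]
ft_force: [-0.1, 0.3, -1.9]
width: 0.0261
grip_force: 19.6
```

The slab is held, but the gripper must be free to tip the bin. I'll put the slab back in its place and tip the bin first.

Call:
arm_command --steps '[{"slide": [0, 0, -0.04], "rot": [0, 0, 0], "grip": 0.1}, {"slide": [0, 0, -0.04], "rot": [0, 0, 0], "grip": 0.1}, {"slide": [0, 0, -0.03], "rot": [0, 0, 0], "grip": 0.1}, {"slide": [0, 0, -0.02], "rot": [0, 0, 0], "grip": 0.1}, {"slide": [0, 0, -0.01], "rot": [0, 0, 0], "grip": 0.1}, {"slide": [0, 0, 0], "rot": [0, 0, 0], "grip": 0.1}, {"slide": [0, 0, 0], "rot": [0, 0, 0], "grip": 0.54}, {"slide": [0, 0, 0], "rot": [0, 0, 0], "grip": 0.54}]'

```text
time: 16.95
ee_pos: [0.5334, -0.211, 0.0183]
eef_rot: [0.662, 0.746, 0.052, 0.046]
ft_force: [-0.2, 0.1, 1.1]
width: 0.0394
grip_force: 0.0
```

Call:
arm_command --steps '[{"slide": [0, 0, 0], "rot": [0, 0, 0], "grip": 0.54}, {"slide": [0, 0, 0.02], "rot": [0, 0, 0], "grip": 0.54}, {"slide": [0, 0, 0.04], "rot": [0, 0, 0], "grip": 0.54}, {"slide": [0, 0, 0.05], "rot": [0, 0, 0], "grip": 0.54}, {"slide": [-0.01, 0.03, 0.05], "rot": [0, 5, 10], "grip": 0.54}, {"slide": [-0.01, 0.05, 0.03], "rot": [0, 3, 10], "grip": 0.54}, {"slide": [-0.01, 0.06, 0], "rot": [0, 0, 10], "grip": 0.54}, {"slide": [0, 0.06, 0], "rot": [0, 0, 10], "grip": 0.54}]'

```text
time: 17.95
ee_pos: [0.5027, -0.0094, 0.2085]
eef_rot: [0.369, 0.929, 0.011, -0.015]
ft_force: [0.6, 0.0, 0.0]
width: 0.0474
grip_force: 0.0
```

```bash
python3 - <<'E'
from h import *
np.set_printoptions(precision=4,suppress=True)
from scipy.spatial.transform import Rotation as R
s=sensors.read_state(); c=R.from_quat(s['eef_rot']); print(s['time'],s['ee_pos'],s['joint_positions'],s['width'])
print(c.as_matrix())
for sg in (1,-1):
  a=np.radians(6.4); ty=sg*np.array([-np.sin(a),np.cos(a),0]); tz=np.array([0,0,-1.]); t=R.from_matrix(np.c_[np.cross(ty,tz),ty,tz])
  print(np.degrees((t*c.inv()).as_rotvec()))
p=eyes.camera('top')
m=cv2.inRange(cv2.cvtColor(p['pixels'],cv2.COLOR_RGB2HSV),(50,100,50),(75,255,255))
n,l,st,cc=cv2.connectedComponentsWithStats(m); print([(st[i].tolist(),onz(p,cc[i],.028)) for i in range(1,n) if st[i][4]>10])
E
```

```text
17.95 [ 0.5027 -0.0094  0.2085] [ 0.2548  0.1068 -0.3244  1.7665  0.0018  1.2912  0.7457] 0.04741071506668708
[[-0.727   0.6864 -0.0195]
 [ 0.6858  0.7272  0.031 ]
 [ 0.0354  0.0092 -0.9993]]
[-1.1787 -1.8155 49.7332]
[  -2.2038    1.4308 -130.2435]
[([218, 94, 4, 9, 18], array([0.9495, 0.3139, 0.028 ])), ([218, 103, 7, 29, 129], array([0.8939, 0.3075, 0.028 ])), ([190, 197, 32, 16, 342], array([0.6225, 0.3535, 0.028 ])), ([212, 211, 20, 7, 58], array([0.5929, 0.3028, 0.028 ])), ([193, 215, 12, 7, 44], array([0.5834, 0.3735, 0.028 ])), ([393, 225, 12, 9, 87], array([ 0.5325, -0.2116,  0.028 ]))]
```

Call:
arm_command --steps '[{"slide": [0.004, 0.05, 0], "rot": [-1.2, -1.8, 7], "grip": 0.54}, {"slide": [0.006, 0.055, 0], "rot": [0, 0, 7], "grip": 0.54}, {"slide": [0.006, 0.055, 0], "rot": [0, 0, 7], "grip": 0.54}, {"slide": [0.006, 0.055, 0], "rot": [0, 0, 7], "grip": 0.54}, {"slide": [0.006, 0.055, 0], "rot": [0, 0, 7], "grip": 0.54}, {"slide": [0.006, 0.055, 0], "rot": [0, 0, 7], "grip": 0.54}, {"slide": [0.01, 0.006, 0], "rot": [0, 0, 7.7], "grip": 0.54}, {"slide": [0, 0, 0], "rot": [0, 0, 0], "grip": 0.54}]'

```text
time: 19.0
ee_pos: [0.5473, 0.3202, 0.2072]
eef_rot: [-0.053, 0.999, 0.006, -0.0]
ft_force: [-0.1, -0.4, -0.1]
width: 0.0471
grip_force: 0.0
```

```bash
python3 - <<'E'
from h import *
np.set_printoptions(precision=4,suppress=True)
from scipy.spatial.transform import Rotation as R
s=sensors.read_state(); print(s['time'],s['ee_pos'],s['joint_positions']); print(R.from_quat(s['eef_rot']).as_matrix())
p=eyes.camera('wrist'); cv2.imwrite('pics/w5.png',p['pixels'][:,:,::-1]); np.savez('w5',intrinsics=p['intrinsics'],pose=p['pose'])
print(eyes.look_for('bin_green_tab',p)[:2])
print(proj(p,[.547,.322,.119]),proj(p,[.530,.320,.119]))
E
```

```text
19.0 [0.5473 0.3202 0.2072] [-0.1453  0.4199 -0.6008  1.4365  0.2274  1.3505  0.9229]
[[-0.9945 -0.1052 -0.0015]
 [-0.1052  0.9944  0.0128]
 [ 0.0001  0.0129 -0.9999]]
[{'bbox': [260.8, 220.4, 391.6, 293.1], 'conf': 0.63}]
[319.1892 247.3637] [318.9361 224.0599]
```

View pics/w5.png

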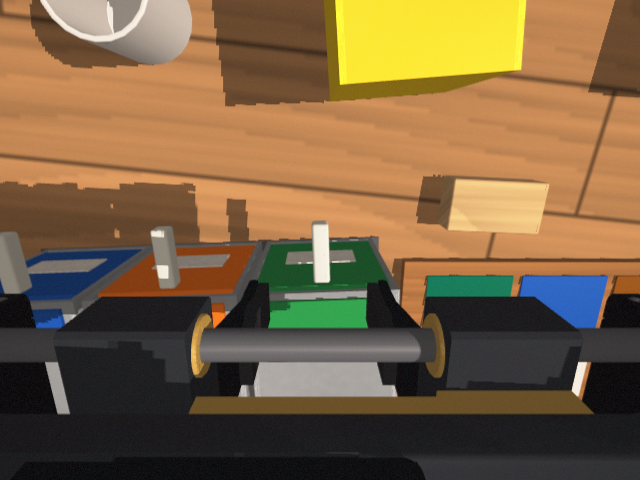

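The green tab (tip (320,222), root (322,282)) lies where predicted, between the fingers. The yellow look-alike is at (430,45), clear of it. I'll grip and tip.

Call:
arm_command --steps '[{"slide": [0, 0.001, -0.03], "rot": [0, 0, 0], "grip": 0.54}, {"slide": [0, 0, -0.03], "rot": [0, 0, 0], "grip": 0.54}, {"slide": [0, 0, -0.03], "rot": [0, 0, 0], "grip": 0.54}, {"slide": [0, 0, -0.024], "rot": [0, 0, 0], "grip": 0.54}, {"slide": [0, 0, 0], "rot": [0, 0, 0], "grip": 0}, {"slide": [0, 0, 0], "rot": [0, 0, 0], "grip": 0}, {"slide": [0, 0, 0], "rot": [0, 0, 0], "grip": 0}, {"slide": [0, 0, 0], "rot": [0, 0, 0], "grip": 0}]' --newtons 25

```text
time: 20.1
ee_pos: [0.5474, 0.3222, 0.0949]
eef_rot: [-0.053, 0.999, 0.007, 0.001]
ft_force: [0.5, 13.4, -1.3]
width: 0.0152
grip_force: 6.9
```

Call:
arm_command --steps '[{"slide": [0, 0, 0], "rot": [0, 0, 0], "grip": 0}, {"slide": [-0.0095, -0.001, -0.004], "rot": [0, 0, 0], "grip": 0}, {"slide": [-0.009, -0.001, -0.005], "rot": [0, 0, 0], "grip": 0}, {"slide": [-0.0085, -0.001, -0.0055], "rot": [0, 0, 0], "grip": 0}, {"slide": [-0.008, -0.001, -0.0065], "rot": [0, 0, 0], "grip": 0}, {"slide": [-0.0075, -0.001, -0.0075], "rot": [0, 0, 0], "grip": 0}, {"slide": [-0.0065, -0.0005, -0.008], "rot": [0, 0, 0], "grip": 0}, {"slide": [-0.003, -0.0005, -0.0045], "rot": [0, 0, 0], "grip": 0}]'

```text
time: 21.1
ee_pos: [0.4945, 0.3162, 0.0528]
eef_rot: [-0.054, 0.999, 0.007, 0.0]
ft_force: [1.8, 6.1, 1.9]
width: 0.0121
grip_force: 25.0
```

Call:
arm_command --steps '[{"slide": [0, 0, 0], "rot": [0, 0, 0], "grip": 0}, {"slide": [0, 0, 0], "rot": [0, 0, 0], "grip": 0.4}, {"slide": [0, 0, 0], "rot": [0, 0, 0], "grip": 0.4}, {"slide": [0, 0, 0], "rot": [0, 0, 0], "grip": 0.4}, {"slide": [0, 0, 0.03], "rot": [0, 0, 0], "grip": 0.4}, {"slide": [0, 0, 0.05], "rot": [0, 0, 0], "grip": 0.54}, {"slide": [0, 0, 0.05], "rot": [0, 0, 0], "grip": 0.54}, {"slide": [0, -0.03, 0.03], "rot": [0, 0, 0], "grip": 0.54}]'

```text
time: 22.1
ee_pos: [0.4947, 0.287, 0.2154]
eef_rot: [-0.055, 0.998, 0.007, 0.001]
ft_force: [1.0, -0.7, -0.1]
width: 0.0462
grip_force: 0.0
```

Call:
arm_command --steps '[{"slide": [0.004, -0.055, 0], "rot": [0, 0, -9], "grip": 0.54}, {"slide": [0.004, -0.055, 0], "rot": [0, 0, -10], "grip": 0.54}, {"slide": [0.004, -0.055, 0], "rot": [0, 0, -10], "grip": 0.54}, {"slide": [0.004, -0.055, 0], "rot": [0, 0, -10], "grip": 0.54}, {"slide": [0.004, -0.055, 0], "rot": [0, 0, -10], "grip": 0.54}, {"slide": [0.004, -0.055, 0], "rot": [0, 0, -10], "grip": 0.54}, {"slide": [0.004, -0.055, 0], "rot": [0, 0, -10], "grip": 0.54}, {"slide": [0.004, -0.055, 0], "rot": [0, 0, -10], "grip": 0.54}]'

```text
time: 23.1
ee_pos: [0.5267, -0.1569, 0.2128]
eef_rot: [0.597, 0.802, 0.005, 0.004]
ft_force: [0.5, 0.7, 0.9]
width: 0.0471
grip_force: 0.0
```

Call:
arm_command --steps '[{"slide": [0.005, -0.05, 0], "rot": [0, 0, -10], "grip": 0.54}, {"slide": [0, 0, 0], "rot": [0, -4, 0], "grip": 0.54}, {"slide": [0, 0, 0], "rot": [0, -4, 0], "grip": 0.54}, {"slide": [0, 0, -0.03], "rot": [0, 0, 0], "grip": 0.54}, {"slide": [0, 0, -0.04], "rot": [0, 0, 0], "grip": 0.54}, {"slide": [0, 0, -0.03], "rot": [0, 0, 0], "grip": 0.54}, {"slide": [0, 0, 0], "rot": [0, 0, 0], "grip": 0.54}, {"slide": [0, 0, 0], "rot": [0, 0, 0], "grip": 0.54}]'

```text
time: 24.1
ee_pos: [0.5327, -0.2053, 0.1142]
eef_rot: [0.66, 0.747, 0.051, 0.057]
ft_force: [-0.2, 0.1, -0.5]
width: 0.0475
grip_force: 0.0
```

```bash
python3 - <<'E'
from h import *
np.set_printoptions(precision=4,suppress=True)
from scipy.spatial.transform import Rotation as R
s=sensors.read_state(); c=R.from_quat(s['eef_rot']); print(s['time'],s['ee_pos'])
t=R.from_quat([0.662,0.746,0.052,0.046]); print(np.degrees((t*c.inv()).as_rotvec()))
p=eyes.camera('wrist')
m=cv2.inRange(cv2.cvtColor(p['pixels'],cv2.COLOR_RGB2HSV),(50,100,50),(75,255,255))
q=max(cv2.findContours(m,0,1)[0],key=cv2.contourArea)[:,0]
print(cv2.minAreaRect(np.array([onz(p,v,.028)[:2] for v in q],np.float32)*1000))
p=eyes.camera('top'); print([(d['bbox'],d['conf']) for d in eyes.look_for('bin_green_tab',p)]); cv2.imwrite('pics/top6.png',p['pixels'][:,:,::-1])
for f in (0,.5,.65,.75):
  for e in (-34,-51):
    r=np.array([e*np.cos(f)-105*np.sin(f),0,e*np.sin(f)+105*np.cos(f)])/1000; print(f,e,proj(p,[.581+.994*r[0],.3255+.11*r[0],.014+r[2]]))
E
```

```text
24.1 [ 0.5327 -0.2053  0.1142]
[ 0.9783  0.9077 -0.1755]
((530.9141235351562, -208.35189819335938), (25.26778793334961, 37.97000503540039), 7.039919853210449)
[([488.9, 210.7, 510.5, 230.3], 0.66), ([193.7, 211.8, 235.2, 249.1], 0.65), ([190.7, 307.7, 202.0, 321.4], 0.53)]
0 -34 [209.1502 224.0172]
0 -51 [209.8224 230.0596]
0.5 -34 [213.3947 241.8419]
0.5 -51 [214.6356 247.4251]
0.65 -34 [214.8329 246.0562]
0.65 -51 [216.1706 251.178 ]
0.75 -34 [215.7984 248.4732]
0.75 -51 [217.1798 253.2207]
```

Call:
arm_command --steps '[{"slide": [0.0005, -0.005, -0.035], "rot": [1, 1, 0], "grip": 0.54}, {"slide": [0, 0, -0.035], "rot": [0, 0, 0], "grip": 0.54}, {"slide": [0, 0, -0.018], "rot": [0, 0, 0], "grip": 0.54}, {"slide": [0, 0, -0.011], "rot": [0, 0, 0], "grip": 0.54}, {"slide": [0, 0, 0], "rot": [0, 0, 0], "grip": 0.1}, {"slide": [0, 0, 0], "rot": [0, 0, 0], "grip": 0.1}, {"slide": [0, 0, 0], "rot": [0, 0, 0], "grip": 0.1}, {"slide": [0, 0, 0], "rot": [0, 0, 0], "grip": 0.1}]' --newtons 20

```text
time: 25.25
ee_pos: [0.5332, -0.2102, 0.0148]
eef_rot: [0.661, 0.747, 0.052, 0.045]
ft_force: [-1.9, 0.3, 6.4]
width: 0.0267
grip_force: 19.9
```

Call:
arm_command --steps '[{"slide": [0, 0, 0.01], "rot": [0, 0, 0], "grip": 0.1}, {"slide": [0, 0, 0.03], "rot": [0, 0, 0], "grip": 0.1}, {"slide": [0, 0, 0.04], "rot": [0, 0, 0], "grip": 0.1}, {"slide": [0, 0, 0.05], "rot": [0, 0, 0], "grip": 0.1}, {"slide": [-0.004, 0.02, 0.05], "rot": [0, 4, 10], "grip": 0.1}, {"slide": [-0.004, 0.05, 0.03], "rot": [0, 4, 10], "grip": 0.1}, {"slide": [-0.004, 0.055, 0], "rot": [0, 0, 10], "grip": 0.1}, {"slide": [-0.004, 0.055, 0], "rot": [0, 0, 10], "grip": 0.1}]'

```text
time: 26.25
ee_pos: [0.5164, -0.0283, 0.2247]
eef_rot: [0.365, 0.931, 0.009, -0.018]
ft_force: [0.0, -0.4, -0.6]
width: 0.0266
grip_force: 19.4
```

```bash
python3 - <<'E'
from h import *
np.set_printoptions(precision=4,suppress=True)
from scipy.spatial.transform import Rotation as R
s=sensors.read_state(); c=R.from_quat(s['eef_rot']); print(s['time'],s['ee_pos'],s['width'],s['grip_force'],s['joint_positions'])
a=np.radians(6.4); ty=np.array([-np.sin(a),np.cos(a),0]); tz=np.array([0,0,-1.]); t=R.from_matrix(np.c_[np.cross(ty,tz),ty,tz])
print(np.degrees((t*c.inv()).as_rotvec()))
E
```

```text
26.25 [ 0.5164 -0.0283  0.2247] 0.026621640226722473 19.445328977890313 [ 0.3085  0.1373 -0.35    1.7003  0.0155  1.3382  0.7801]
[-0.9886 -2.2174 49.2429]
```

Call:
arm_command --steps '[{"slide": [0.002, 0.05, 0], "rot": [-1, -2.2, 7], "grip": 0.1}, {"slide": [0.003, 0.05, 0], "rot": [0, 0, 7], "grip": 0.1}, {"slide": [0.003, 0.05, 0], "rot": [0, 0, 7], "grip": 0.1}, {"slide": [0.003, 0.05, 0], "rot": [0, 0, 7], "grip": 0.1}, {"slide": [0.003, 0.05, 0], "rot": [0, 0, 7], "grip": 0.1}, {"slide": [0.003, 0.05, 0], "rot": [0, 0, 7], "grip": 0.1}, {"slide": [0.002, 0.049, 0], "rot": [0, 0, 7], "grip": 0.1}, {"slide": [0, 0, 0], "rot": [0, 0, 0], "grip": 0.1}]'

```text
time: 27.25
ee_pos: [0.5336, 0.3234, 0.2238]
eef_rot: [-0.055, 0.998, 0.008, -0.002]
ft_force: [0.1, -1.1, -0.2]
width: 0.0266
grip_force: 19.4
```

Call:
arm_command --steps '[{"slide": [0, 0, 0], "rot": [0.9, -8, 0], "grip": 0.1}, {"slide": [0, 0, 0], "rot": [0.9, -8, 0], "grip": 0.1}, {"slide": [0, 0, 0], "rot": [0.9, -8, 0], "grip": 0.1}, {"slide": [0, 0, -0.02], "rot": [0, 0, 0], "grip": 0.1}, {"slide": [0, 0, -0.02], "rot": [0, 0, 0], "grip": 0.1}, {"slide": [0, 0, -0.02], "rot": [0, 0, 0], "grip": 0.1}, {"slide": [0, 0, -0.01], "rot": [0, 0, 0], "grip": 0.1}, {"slide": [0, 0, 0], "rot": [0, 0, 0], "grip": 0.1}]'

```text
time: 28.25
ee_pos: [0.5354, 0.3189, 0.1525]
eef_rot: [-0.051, 0.977, 0.02, 0.207]
ft_force: [-0.2, 0.4, -0.9]
width: 0.0269
grip_force: 19.5
```

```bash
python3 - <<'E'
from h import *
np.set_printoptions(precision=4,suppress=True)
from scipy.spatial.transform import Rotation as R
s=sensors.read_state(); c=R.from_quat(s['eef_rot']); print(s['time'],s['ee_pos'],s['width'],s['grip_force'],s['joint_positions'])
print(c.as_matrix())
d=s['ee_pos']-np.array([.575,.325,0]); print('local',.994*d[0]+.11*d[1],-.11*d[0]+.994*d[1])
p=eyes.camera('wrist'); a=p['pixels'][:,:,::-1]
q=eyes.camera('scene'); b=q['pixels'][170:350,330:490,::-1]
cv2.imwrite('pics/ws7.png',np.hstack([cv2.resize(a,(480,360)),cv2.resize(b,(320,360),interpolation=2)]))
E
```

```text
28.25 [0.5354 0.3189 0.1525] 0.026903987136990663 19.4504074472934 [-0.1513  0.1845 -0.6367  1.8968  0.4899  0.8027  0.6226]
[[-0.9092 -0.1084  0.4019]
 [-0.0921  0.994   0.0596]
 [-0.4059  0.0172 -0.9137]]
local -0.04003654365901539 -0.0017566941433053282
```

View pics/ws7.png

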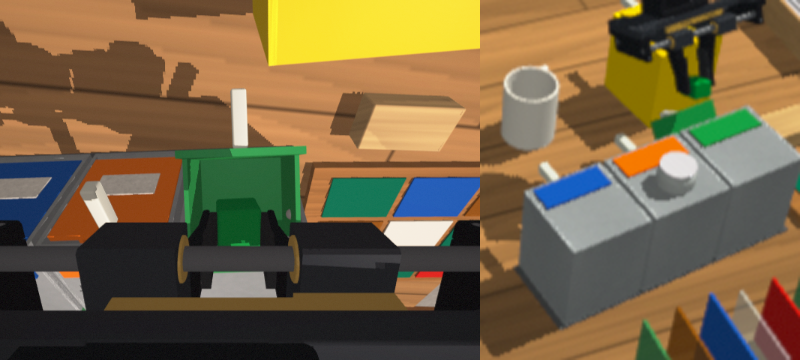

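The bin is tipped (opening at (243,190) in the left part), with the slab between the fingers at (240,225) heading into it, centred. Lowering.

Call:
arm_command --steps '[{"slide": [0.0055, 0.001, -0.015], "rot": [0, 0, 0], "grip": 0.1}, {"slide": [0.0055, 0.001, -0.015], "rot": [0, 0, 0], "grip": 0.1}, {"slide": [0.0055, 0.001, -0.015], "rot": [0, 0, 0], "grip": 0.1}, {"slide": [0.0055, 0.001, -0.015], "rot": [0, 0, 0], "grip": 0.1}, {"slide": [0.0055, 0.001, -0.014], "rot": [0, 0, 0], "grip": 0.1}, {"slide": [0.006, 0.001, -0.01], "rot": [0, 0, 0], "grip": 0.1}, {"slide": [0, 0, -0.004], "rot": [0, 0, 0], "grip": 0.1}, {"slide": [0, 0, 0], "rot": [0, 0, 0], "grip": 0.1}]'

```text
time: 29.35
ee_pos: [0.5689, 0.3251, 0.0657]
eef_rot: [-0.051, 0.977, 0.02, 0.208]
ft_force: [0.0, 0.9, -0.4]
width: 0.0266
grip_force: 19.5
```

Call:
arm_command --steps '[{"slide": [0, 0, 0], "rot": [0, 0, 0], "grip": 0.46}, {"slide": [0, 0, 0], "rot": [0, 0, 0], "grip": 0.46}, {"slide": [0, 0, 0], "rot": [0, 0, 0], "grip": 0.46}, {"slide": [-0.006, -0.001, 0.014], "rot": [0, 0, 0], "grip": 0.46}, {"slide": [-0.012, -0.002, 0.028], "rot": [0, 0, 0], "grip": 0.46}, {"slide": [-0.018, -0.002, 0.04], "rot": [0, 0, 0], "grip": 0.46}, {"slide": [-0.018, -0.002, 0.04], "rot": [0, 0, 0], "grip": 0.46}, {"slide": [0, 0, 0.01], "rot": [0, 0, 0], "grip": 0.46}]'

```text
time: 30.35
ee_pos: [0.5147, 0.3194, 0.2019]
eef_rot: [-0.052, 0.976, 0.021, 0.21]
ft_force: [0.1, 0.1, -0.1]
width: 0.0402
grip_force: 0.0
```

```bash
python3 - <<'E'
from h import *
np.set_printoptions(precision=4,suppress=True)
from scipy.spatial.transform import Rotation as R
s=sensors.read_state(); c=R.from_quat(s['eef_rot']); print(s['time'],s['ee_pos'],s['width'],s['ft_force'])
a=np.radians(6.4); ty=np.array([-np.sin(a),np.cos(a),0]); tz=np.array([0,0,-1.]); t=R.from_matrix(np.c_[np.cross(ty,tz),ty,tz])
print(np.degrees((t*c.inv()).as_rotvec()))
p=eyes.camera('wrist'); np.savez('w8',intrinsics=p['intrinsics'],pose=p['pose']); cv2.imwrite('pics/w8.png',p['pixels'][:,:,::-1])
for f in (.55,.6,.65,.7):
  r=np.array([-34*np.cos(f)-105*np.sin(f),0,-34*np.sin(f)+105*np.cos(f)])/1000; print(f,proj(p,[.581+.994*r[0],.3255+.11*r[0],.014+r[2]]))
E
```

```text
30.35 [0.5147 0.3194 0.2019] 0.040154810815436585 [ 0.0554  0.1173 -0.0987]
[-3.7577 24.1054  0.2842]
0.55 [313.2831 155.174 ]
0.6 [313.1812 147.6652]
0.65 [313.0798 140.3953]
0.7 [312.9795 133.4017]
```

View pics/w8.png

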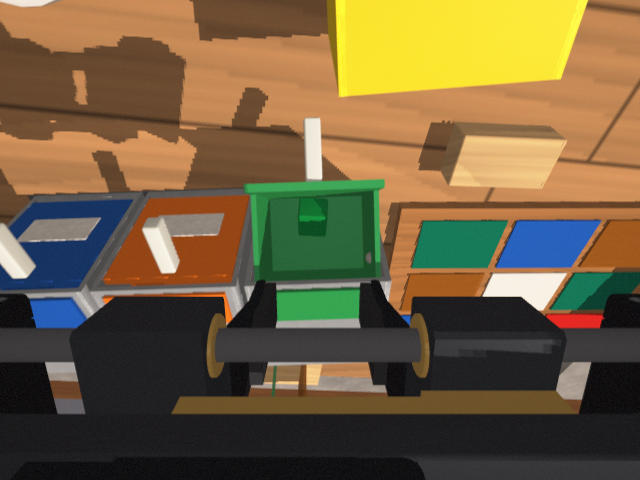

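The slab lies in the bin at about (312,215). I'll check where in the bin that is.

```bash
python3 - <<'E'
from h import *
z=np.load('w8.npz');p={k:z[k] for k in z}; f=.63
for x,zz in [(0,108),(0,80),(0,4),(11,20),(11,40),(13,15),(24,15),(36,15),(71,4),(71,83)]:
  r=np.array([x*np.cos(f)-zz*np.sin(f),0,x*np.sin(f)+zz*np.cos(f)])/1000; print(x,zz,proj(p,[.581+.994*r[0],.3255+.11*r[0],.014+r[2]]).round())
E
```

```text
0 108 [314. 192.]
0 80 [314. 194.]
0 4 [313. 197.]
11 20 [313. 208.]
11 40 [313. 208.]
13 15 [313. 211.]
24 15 [313. 222.]
36 15 [314. 235.]
71 4 [314. 269.]
71 83 [315. 285.]
```

Call:
arm_command --steps '[{"slide": [-0.007, -0.001, 0], "rot": [-1.3, 8, 0.1], "grip": 0.46}, {"slide": [-0.007, -0.001, 0], "rot": [-1.3, 8, 0.1], "grip": 0.46}, {"slide": [-0.006, -0.001, 0], "rot": [-1.2, 8, 0.1], "grip": 0.46}, {"slide": [0, 0, -0.04], "rot": [0, 0, 0], "grip": 0.46}, {"slide": [0, 0, -0.04], "rot": [0, 0, 0], "grip": 0.46}, {"slide": [0, 0, -0.04], "rot": [0, 0, 0], "grip": 0.46}, {"slide": [0, 0, -0.028], "rot": [0, 0, 0], "grip": 0.46}, {"slide": [0, 0, 0], "rot": [0, 0, 0], "grip": 0.46}]'

```text
time: 31.4
ee_pos: [0.4934, 0.3137, 0.0468]
eef_rot: [-0.056, 0.998, -0.003, -0.004]
ft_force: [-0.1, 0.1, 1.2]
width: 0.0399
grip_force: 0.0
```

Call:
arm_command --steps '[{"slide": [0, 0, 0], "rot": [0, 0, 0], "grip": 0}, {"slide": [0, 0, 0], "rot": [0, 0, 0], "grip": 0}, {"slide": [0, 0, 0], "rot": [0, 0, 0], "grip": 0}, {"slide": [0, 0, 0], "rot": [0, 0, 0], "grip": 0}, {"slide": [0, 0, 0], "rot": [0, 0, 0], "grip": 0}, {"slide": [0.003, 0.0005, 0.0045], "rot": [0, 0, 0], "grip": 0}, {"slide": [0.0065, 0.0005, 0.008], "rot": [0, 0, 0], "grip": 0}, {"slide": [0.0075, 0.001, 0.0075], "rot": [0, 0, 0], "grip": 0}]' --newtons 25

```text
time: 32.4
ee_pos: [0.5105, 0.3182, 0.0698]
eef_rot: [-0.057, 0.998, -0.001, -0.003]
ft_force: [-3.1, 5.0, -1.7]
width: 0.0119
grip_force: 25.0
```

Call:
arm_command --steps '[{"slide": [0.008, 0.001, 0.0065], "rot": [0, 0, 0], "grip": 0}, {"slide": [0.0085, 0.001, 0.0055], "rot": [0, 0, 0], "grip": 0}, {"slide": [0.009, 0.001, 0.005], "rot": [0, 0, 0], "grip": 0}, {"slide": [0.0095, 0.001, 0.004], "rot": [0, 0, 0], "grip": 0}, {"slide": [0.004, 0, 0.001], "rot": [0, 0, 0], "grip": 0}, {"slide": [0.003, 0, 0], "rot": [0, 0, 0], "grip": 0}, {"slide": [0, 0, 0], "rot": [0, 0, 0], "grip": 0}, {"slide": [0, 0, 0], "rot": [0, 0, 0], "grip": 0}]'

```text
time: 33.4
ee_pos: [0.5486, 0.3236, 0.0917]
eef_rot: [-0.058, 0.998, -0.001, -0.006]
ft_force: [-19.8, 2.1, 10.6]
width: 0.0116
grip_force: 25.0
```

Call:
arm_command --steps '[{"slide": [-0.003, 0, 0], "rot": [0, 0, 0], "grip": 0}, {"slide": [0, 0, 0], "rot": [0, 0, 0], "grip": 0.46}, {"slide": [0, 0, 0], "rot": [0, 0, 0], "grip": 0.46}, {"slide": [0, 0, 0], "rot": [0, 0, 0], "grip": 0.46}, {"slide": [0, 0, 0.03], "rot": [0, 0, 0], "grip": 0.46}, {"slide": [0, 0, 0.05], "rot": [0, 0, 0], "grip": 0.46}, {"slide": [-0.02, -0.03, 0.05], "rot": [0, 0, 0], "grip": 0.46}, {"slide": [-0.04, -0.03, 0], "rot": [0, 0, 0], "grip": 0.46}]'

```text
time: 34.4
ee_pos: [0.4928, 0.2612, 0.2256]
eef_rot: [-0.055, 0.998, -0.0, 0.001]
ft_force: [-0.3, -0.3, -0.0]
width: 0.0399
grip_force: 0.0
```

```bash
python3 - <<'E'
from h import *
s=sensors.read_state(); print(s['time'],s['ee_pos'],s['ft_force'])
w=eyes.camera('wrist')['pixels']; q=eyes.camera('scene')['pixels'][180:350,160:480]
print(proj(eyes.camera('wrist'),[.530,.320,.119]))
cv2.imwrite('pics/f.png',np.vstack([cv2.resize(w,(400,300)),cv2.resize(q,(400,212),interpolation=2)])[:,:,::-1])
E
```

```text
34.4 [0.49277422 0.26121701 0.22560551] [-0.26258532 -0.28356893 -0.04404422]
[391.1914276  300.30641241]
```

View pics/f.png

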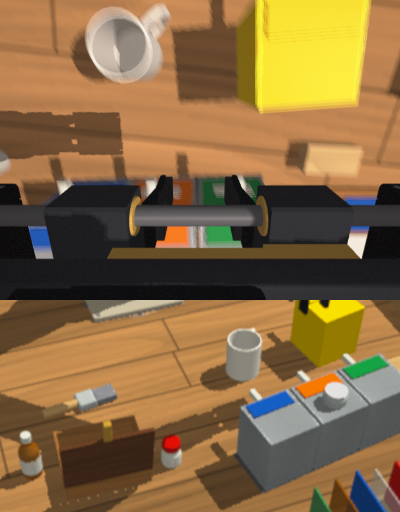

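The lid stands, and the three tabs look in line (scene part: (253,394), (300,378), (347,360)). I'll compare the tab in the top view with the start picture, then hand in.

```bash
python3 - <<'E'
from h import *
p=eyes.camera('scene')['pixels']; a=cv2.imread('pics/scene0.png')[:,:,::-1]
r=lambda i:i[200:275,340:450].astype(np.float32).mean(2)
# tab region of green around scene px
y,x=227,438
d=np.abs(p.astype(int)-a)[y-10:y+12,x-10:x+14].max(2); print('changed px',(d>40).sum(),d.size)
E
```

```text
changed px 0 528
```

The green tab looks exactly as it did at the start, so the bin is home.

```bash
python3 -c "
from bench import order; print(order.close_job())"
```

```text
the job is handed in; nothing more can be done
None
```

I handed the job in at about 35 s: the lid stands open by itself, the green slab is in the green bin, and the bin is pushed home. Its tab looks as it did at the start. I never saw the amber and blue slabs after the last pick, and the hand-in returned no verdict.

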